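Reset the slotted selector of the air control box

TASK

Two small grey control boxes stand on the bench; the one with two brass pipe stubs at its back controls the air. Take the flat screwdriver (the tall black handle) from the tool stand, set its blade in the slot of the round selector on top of that air box, and turn the selector a quarter turn clockwise, seen from above, to its stop, so that the slot lines up with the double marks. Then put the screwdriver back upright in the stand hole it came from, and leave the other box's selector as it is.

Things in the scene. Friction and masses are not known exactly. Their poses are not given: they have to be found in the camera images.
- driver: Flat screwdriver, loose, upright in the tool stand's front hole. Origin: centre of its black handle, 32 (x) x 26 (y) x 70 mm high; grip the flat grooved faces, 26 mm apart in y. z is up the tool. Below: round flange 36 mm across, underside 39 mm below the origin; 8 mm shaft; flat blade 14 mm wide along x, 2.5 mm thick, 22 mm long. 0.12 kg. (The wooden mushroom knob is a bradawl, not wanted.)
- driver_tip (a point): Middle of the blade's lower edge, 114 mm below the centre of the screwdriver's handle; x along the blade's width, z up the tool.
- air_slot (a point): Centre of the slot's floor, 52 mm above the bench, on the fixed air box (grey, 86x86x46 mm, two brass pipe stubs at its far side). x along the slot, z up; turns with the selector, a grey-brown rotor 42 mm across, its top 14 mm above this point. Slot 18 x 4 mm in the lowest 8 mm, flaring to 26 x 12 mm at the top. Blade has 6 degrees of play: turn the tool 95 to 100 degrees.
- air_selector (a joint): Angle of the air box's selector, rad, growing clockwise seen from above: 0 to 0.12 at the start (slot along the single white marks), 1.57 with the slot along the double white marks; stops at 0 and 1.65. Turns easily (0.04 N m) and stays where it is left.
- stand_hole (a point): Centre of the screwdriver's hole at the upper face of the fixed tool stand, 90 mm above the bench; z up. Stand: aluminium plate 120 (x) x 62 (y) x 10 mm on two legs. Hole 24 mm across, widened at the mouth, right through; the screwdriver hangs in it by its flange, handle centre 39 mm above this point. The bradawl stands 60 mm away along the stand's +x, 40 mm above the plate.
- lamp_probe (a point): A point on the selector of the other grey box (same size and selector, one black cable gland at its far side, its slot at any angle): 20 mm out from that rotor's centre along its slot, 52 mm above the bench. This selector must not be turned.

How it is judged (in metres and radians):
On the way, in this order (a step that is already met when the one before it is completed fails the run):
1. the screwdriver's blade is down in the slot of the air box's selector (tip within 9 mm of the slot floor's centre, sideways and in height), the selector not yet turned (horizontal distance between driver_tip and air_slot below 0.009 m and z of driver_tip in the frame of air_slot below 0.009 m and value of joint air_selector below 0.6 rad), for 0.1 s.
2. the selector is turned at least 75 degrees clockwise with the blade in its slot (horizontal distance between driver_tip and air_slot below 0.009 m and z of driver_tip in the frame of air_slot below 0.009 m and value of joint air_selector above 1.31 rad), for 0.1 s.
At the end, for the whole second after the job is handed in: the air box's selector stands within 15 degrees of the quarter-turn position (joint above 1.31 rad) and the screwdriver hangs at rest in its hole of the stand: tip within 15 mm of the hole's axis, handle centre 30 to 47 mm above the plate, less than 10 degrees from upright (value of joint air_selector above 1.31 rad and horizontal distance between driver_tip and stand_hole below 0.015 m and z of driver in the frame of stand_hole between 0.03 and 0.047 m and angle between driver's own z axis and vertical below 0.17 rad and linear speed of driver below 0.02 m/s); the robot touches nothing.
It fails at once if the other box's selector is turned more than 15 degrees either way from where it started (distance of lamp_probe from where it was at the start of the episode above 0.0052 m).
It also fails if it takes over 58 s, if anything falls off the work surface, if the arm or the gripper's body presses on something with over 40 N, if the wrist force passes 120 N, or if a joint passes its speed limit or range.

ROBOT

A 6-joint arm with a two-finger parallel gripper is mounted at the origin on a cart in front of the work surface, level with it; the furniture and walls round the work are solid. World frame = base frame: x ahead of the robot, y to its left, z up, the work surface at z = 0. Lengths are in m, angles in degrees, forces in N, time in s.
With the tool pointing down it reaches from about 0.375 to 0.9 m from the base axis. Payload 3.1 kg.
Tool frame: the origin (TCP) lies at the very end of the fingers, on their centre line; the grasp point (between the pads) lies 19 mm behind it; z points along the fingers, x is the direction in which the jaws open and shut, and the axes are right-handed (so a half turn about z gives the same grasp; the last joint's range is limited). The gripper opens to 87 mm and grips with 3 to 60 N. Pads are 19 mm wide; open, the fingers measure 117 mm over their backs; the gripper's body (75 mm by 190 mm) begins 51 mm behind the grasp point.
Start: joints at [58.47, 30.224, 82.088, -0, 67.689, -10.227], TCP at [0.227, 0.582, 0.223] pointing down, gripper open.
Joint ranges: [-176.69, 176.69], [-43.24, 126.21], [12.49, 139.97], [-82, 262], [0, 151.66], [-163.58, 163.58]. Speed limits (degrees/s): [159.86, 159.86, 180, 180, 180, 180].

INTERFACE

Orientations are given as a 3x3 rotation matrix whose columns are the frame's x, y, z axes.
In Python, from rig import bot gives the robot as it stands.
- The arm moves only by the tool arm_command, never from a script. Its argument "plan" is a list of rows, each an object of numbers: "claw": the opening, from 0 (shut) to 1 (fully open); "dx", "dy", "dz": the shift along the tool's x, y, z in cm; "twist": the turn about the tool's z in degrees. A call has 1 to 8 rows; each row is the pose to reach, as a shift and turn from the pose measured when the call began, along the tool's axes at that moment; what a row does not reach only later rows make up. A row lasts 1/12 s, in which the tool goes at most 41.7 mm and 7.16 degrees, less where a joint would pass 70% of its speed; a pose out of reach is approached as far as the arm can. A call with a gripper value outside its range is refused whole. The fingers move at their own pace and stop on an object; the grip force is fixed at half the most. Time passes only in rows, so rows that repeat a pose let the fingers close. It gives the time, the measured TCP pose, the force and the opening at its end, in the units of the state.
- bot.read_state(): the state, without advancing time (a new reading comes with each control period).
- bot.capture(name): name is "scene" or "top" or "wrist"; returns the picture (384x512x3 uint8, red, green, blue); there is no depth.
- bot.calibration(name): a dict with "intrinsics" (3x3 intrinsics, pixels), "rvec" (rotation vector, rad) and "tvec" (3), from world to camera coordinates, as OpenCV has them; the wrist camera has in their place "T_tool_cam" (4x4, takes a point from camera to tool coordinates, whose origin is the TCP and whose axes are the tool frame's). Camera axes: x right, y down, z forward; pixel columns grow to the right and rows downward; lengths in m; the calibration is good to about 2 mm. A picture is of the moment at which its call begins: read the wrist's pose just before it. calibration takes no time and is no camera call.
- bot.hand_in(): hands the job in, once; it reports no verdict.
The state is a dict: "time_s": time; "joint_positions": joint angles; "qvel": joint speeds; "tau": joint torques, N m; "position": TCP position; "tcp_rot": TCP orientation; "force": force on the tool from outside, world axes, zero at the start; "moment": the same for the moment, N m; "opening": opening from 0.0 (shut) to 1.0 (fully open).
Only numpy, scipy, OpenCV 4.12 (cv2) and the standard library are available. Lean on these libraries where they do the work, as an engineer would, in place of code of your own. Each camera call takes 0.05 s, during which the arm holds its last target.

## Working session

There is one attempt and no reset: what is moved stays moved. The work goes in short steps, Python scripts to look and compute and a tool call to move; the robot and the scene stay as the last step left them, time stands still between calls to the robot, and variables do not carry over. Pictures are saved under pics/ and viewed, and the job is handed in when it is done.

Besides the shell and the picture viewer there is one more tool, called after "Emit:" as name(argument=value, ...), one argument or row to a line, values as JSON. arm_command: Moves the arm, as the interface text tells. Its arguments: {"type":"object","properties":{"plan":{"type":"array"}},"required":["plan"]}

```bash
ls; mkdir -p pics
python3 - <<'E'
from rig import bot
import cv2
s=bot.read_state(); print(s)
for n in ["scene","top","wrist"]:
    im=bot.capture(n); cv2.imwrite(f"pics/{n}0.png",im[:,:,::-1]); print(n,bot.calibration(n))
E
```

```text
pics
{'time_s': 0.0, 'joint_positions': array([ 5.84712576e+01,  3.02784912e+01,  8.21562996e+01, -1.61336131e-03,
        6.76907245e+01, -1.02276671e+01]), 'qvel': array([-0.00385639, -0.04094377,  0.01614786,  0.18499775,  0.06925593,
        0.04221462]), 'tau': array([ 4.73064738e-04, -4.40032589e+01, -1.76597768e+01,  6.34713890e-02,
        5.81261551e-02, -1.40901511e-04]), 'position': array([0.22663283, 0.58166689, 0.22157723]), 'tcp_rot': array([[ 3.63257517e-01,  9.31688099e-01, -1.12334566e-03],
       [ 9.31686272e-01, -3.63259072e-01, -1.88088830e-03],
       [-2.16046675e-03, -3.63358913e-04, -9.99997600e-01]]), 'force': array([0.2771098 , 0.22159324, 0.28793134]), 'moment': array([ 0.02326243, -0.0171175 , -0.01876596]), 'opening': 0.9992813631522481}
scene {'intrinsics': array([[370.02086623,   0.        , 258.0463959 ],
       [  0.        , 370.02086623, 193.18561606],
       [  0.        ,   0.        ,   1.        ]]), 'rvec': array([ 1.99059026, -0.60164637,  0.38279563]), 'tvec': array([-0.30610634,  0.28849361,  0.49203792])}
top {'intrinsics': array([[496.37532468,   0.        , 255.90242211],
       [  0.        , 496.37532468, 195.63923304],
       [  0.        ,   0.        ,   1.        ]]), 'rvec': array([ 2.18940218, -2.15679186,  0.05691876]), 'tvec': array([0.19653431, 0.52076793, 1.02353711])}
wrist {'intrinsics': array([[344.7265779 ,   0.        , 259.43933463],
       [  0.        , 344.7265779 , 189.88879582],
       [  0.        ,   0.        ,   1.        ]]), 'T_tool_cam': array([[ 9.99998707e-01, -1.44263171e-03, -7.09960814e-04,
         2.77609847e-04],
       [ 1.58754316e-03,  9.55874119e-01,  2.93772273e-01,
        -8.15134432e-02],
       [ 2.54827973e-04, -2.93773020e-01,  9.55875174e-01,
        -1.62066361e-01],
       [ 0.00000000e+00,  0.00000000e+00,  0.00000000e+00,
         1.00000000e+00]])}
```

View pics/scene0.png

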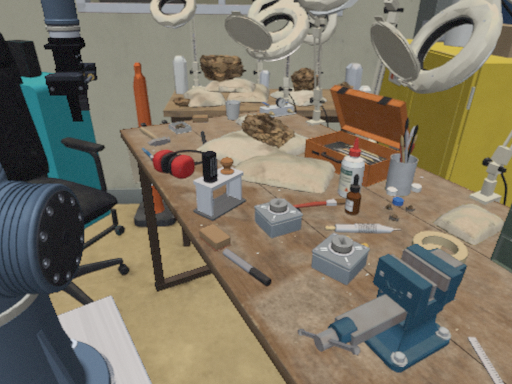

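View pics/top0.png

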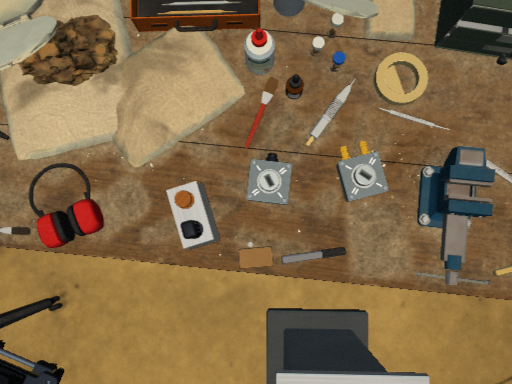

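View pics/wrist0.png

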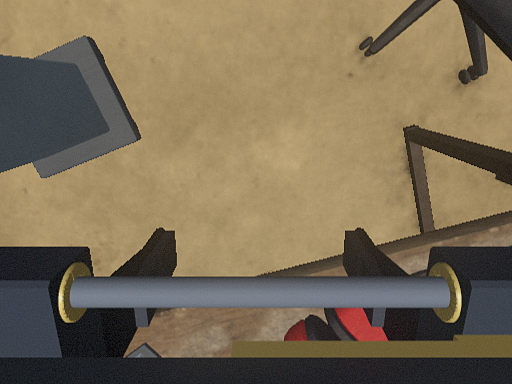

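```bash
cat > h.py <<'E'
import numpy as np,cv2
from rig import bot
def cam(n,s=None):
    c=bot.calibration(n);K=c["intrinsics"]
    if n=="wrist":
        s=s or bot.read_state();T=np.eye(4);T[:3,:3]=s["tcp_rot"];T[:3,3]=s["position"];M=T@c["T_tool_cam"]
        return K,M[:3,:3],M[:3,3]
    R=cv2.Rodrigues(np.array(c["rvec"]))[0];return K,R.T,-R.T@np.array(c["tvec"])
def ray(C,u,v,z):
    K,R,o=C;d=R@np.linalg.inv(K)@np.array([u,v,1.]);return o+d*(z-o[2])/d[2]
def proj(C,p):
    K,R,o=C;q=K@R.T@(np.array(p)-o);return q[:2]/q[2]
E
python3 - <<'E'
from h import *
im=cv2.imread("pics/top0.png")
a=cv2.resize(im[140:215,230:400],None,fx=4.7,fy=4.7,interpolation=cv2.INTER_CUBIC)
b=cv2.resize(im[175:255,160:225],None,fx=7,fy=7,interpolation=cv2.INTER_CUBIC)
cv2.imwrite("pics/ta.png",a);cv2.imwrite("pics/tb.png",b)
im=cv2.imread("pics/scene0.png")
cv2.imwrite("pics/sb.png",cv2.resize(im[145:285,185:375],None,fx=4,fy=4,interpolation=cv2.INTER_CUBIC))
C=cam("top")
for u,v,z in [(362,175,.066),(269,181,.066),(192,229,.164),(184,199,.13)]: print(ray(C,u,v,z))
E
```

```text
[ 0.55913467 -0.00952929  0.066     ]
[0.54446045 0.17735927 0.066     ]
[0.44490939 0.31605312 0.164     ]
[0.50141362 0.3377609  0.13      ]
```

View pics/ta.png

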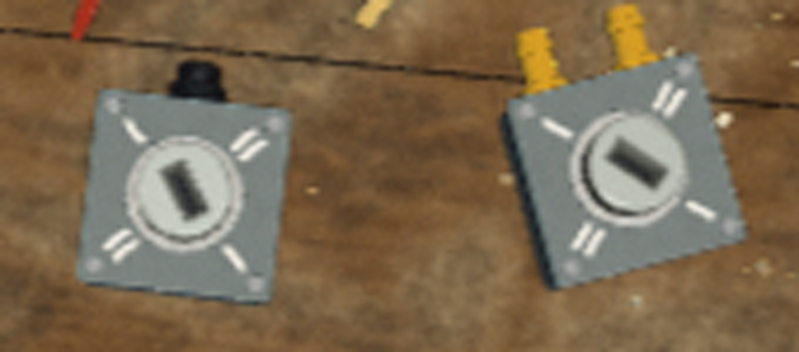

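View pics/tb.png

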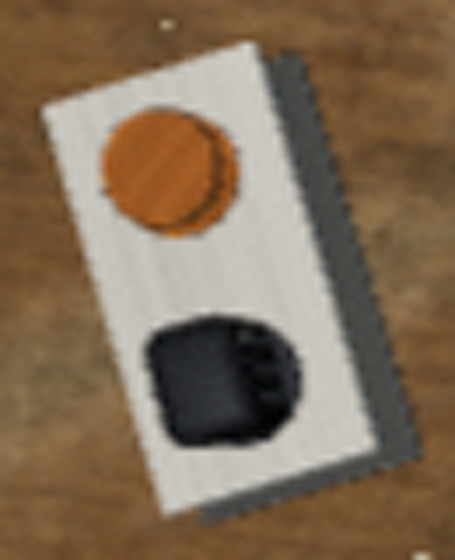

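View pics/sb.png

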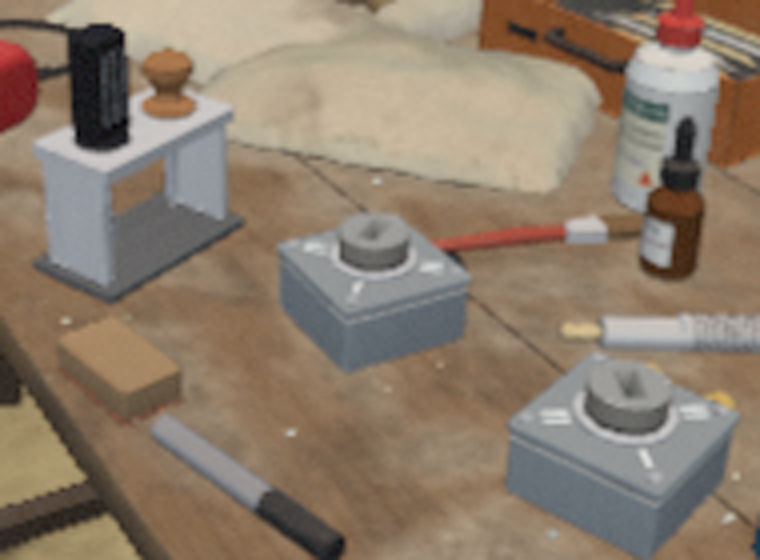

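Run:
```python
from h import *
C=cam("top")
def a(x,y,z,s,o): return ray(C,(x+.5)/s-.5+o[0],(y+.5)/s-.5+o[1],z)
tb=lambda x,y,z:a(x,y,z,7,(160,175)); ta=lambda x,y,z:a(x,y,z,4.7,(230,140))
def yaw(d): return np.degrees(np.arctan2(d[1],d[0]))
c=[tb(*q,.09) for q in [(43,106),(253,43),(378,452),(165,515)]]
m=np.mean(c,0); x=(c[0]+c[1]-c[2]-c[3])/2; print("stand",m,yaw(x),np.linalg.norm(x),yaw(c[0]-c[1]),np.linalg.norm(c[0]-c[1]))
u=x/np.linalg.norm(x);print("hole guess",m-u*.03)
# handle top square corners
h=[tb(*q,.164) for q in [(145,350),(240,318),(250,430),(170,445)]]
print("handle top",np.mean(h,0))
print("air",ta(637,163,.066), "slot yaw",yaw(ta(612,150,.066)-ta(665,178,.066)),"single marks",yaw(ta(555,127,.046)-ta(700,210,.046)),"double",yaw(ta(668,98,.046)-ta(588,239,.046)),
 "mark ctr",(ta(555,127,.046)+ta(700,210,.046)+ta(668,98,.046)+ta(588,239,.046))/4)
print("lamp",ta(185,190,.066))
```

```text
stand [0.47404685 0.3328362  0.09      ] 18.27287904497639 0.12042443772948395 107.56523443532579 0.06188309232793997
hole guess [0.44555963 0.32342991 0.09      ]
handle top [0.44359302 0.32271355 0.164     ]
air [ 0.56066124 -0.01581632  0.066     ] slot yaw 62.491746880705705 single marks 60.53103494848244 double -29.141544023710416 mark ctr [ 0.56064655 -0.01572772  0.046     ]
lamp [0.54642338 0.17745084 0.066     ]
```

Emit:
arm_command(
  plan=[
    {"claw":1,"dx":-5,"dy":3,"dz":-1,"twist":7},
    {"claw":1,"dx":-8,"dy":6,"dz":-1.8,"twist":14},
    {"claw":1,"dx":-10.5,"dy":9.5,"dz":-1.8,"twist":21},
    {"claw":1,"dx":-13,"dy":13,"dz":-1.8,"twist":28},
    {"claw":1,"dx":-15.5,"dy":16.5,"dz":-1.8,"twist":35},
    {"claw":1,"dx":-17.5,"dy":20,"dz":-1.8,"twist":42},
    {"claw":1,"dx":-19,"dy":23,"dz":-1.8,"twist":49},
    {"claw":1,"dx":-20,"dy":25,"dz":-1.8,"twist":56},
  ],
)

```text
time_s: 0.82
position: [0.3879, 0.3024, 0.2401]
tcp_rot: [[0.977, 0.213, -0.001], [0.213, -0.977, -0.002], [-0.001, 0.002, -1.0]]
force: [0.9, -0.0, -0.8]
opening: 1.0
```

Emit:
arm_command(
  plan=[
    {"claw":1,"twist":7},
    {"claw":1,"twist":14},
    {"claw":1,"twist":21},
    {"claw":1,"twist":28},
    {"claw":1,"twist":35},
    {"claw":1,"twist":42},
    {"claw":1,"twist":49},
    {"claw":1,"twist":56},
  ],
)

```text
$.plan[0]: bad value
```

Emit:
arm_command(
  plan=[
    {"claw":1,"twist":7},
    {"claw":1,"twist":14},
    {"claw":1,"twist":21},
    {"claw":1,"twist":28},
    {"claw":1,"twist":30},
    {"claw":1,"twist":30},
  ],
)

```text
$.plan[0]: bad value
```

```bash
cat >> h.py <<'E'
def st():
    s=bot.read_state();R=s["tcp_rot"];print("t",round(s["time_s"],2),"p",s["position"].round(4),"yaw",np.degrees(np.arctan2(R[1,0],R[0,0])).round(2),"z",R[:,2].round(4),"f",s["force"].round(1),"m",s["moment"].round(2),"op",round(s["opening"],3),"j",s["joint_positions"].round(1));return s
def shot(n,name):
    s=st() if n=="wrist" else bot.read_state();im=bot.capture(n)[:,:,::-1].copy();cv2.imwrite(f"pics/{name}.png",im)
    import pickle;pickle.dump(s,open(f"pics/{name}.pkl","wb"));return s,im
E
python3 -c "
from h import *
shot('wrist','w1')"
```

```text
t 0.82 p [0.3879 0.3024 0.2401] yaw 12.32 z [-8.0e-04 -1.9e-03 -1.0e+00] f [ 0.9 -0.  -0.8] m [-0.05  0.07 -0.02] op 1.0 j [24.9 18.7 99.5 -0.1 61.9 12.7]
```

View pics/w1.png

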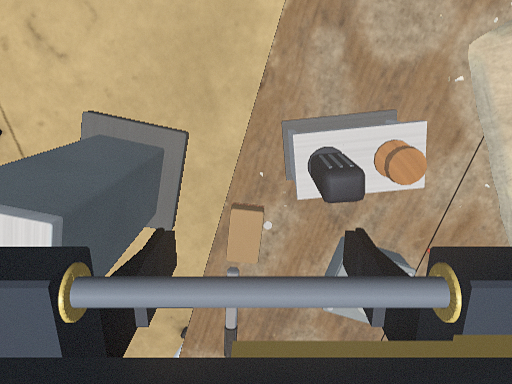

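Emit:
arm_command(
  plan=[
    {"claw":1,"dx":0,"dy":0,"dz":0,"twist":7},
    {"claw":1,"dx":0,"dy":0,"dz":0,"twist":14},
    {"claw":1,"dx":0,"dy":0,"dz":0,"twist":21},
    {"claw":1,"dx":0,"dy":0,"dz":0,"twist":28},
    {"claw":1,"dx":0,"dy":0,"dz":0,"twist":35},
    {"claw":1,"dx":0,"dy":0,"dz":0,"twist":42},
    {"claw":1,"dx":0,"dy":0,"dz":0,"twist":49},
    {"claw":1,"dx":0,"dy":0,"dz":0,"twist":56},
  ],
)

```text
time_s: 1.53
position: [0.3926, 0.299, 0.24]
tcp_rot: [[0.714, -0.7, 0.003], [-0.7, -0.714, -0.005], [0.006, 0.001, -1.0]]
force: [0.4, 0.4, 0.3]
opening: 1.0
```

Emit:
arm_command(
  plan=[
    {"claw":1,"dx":0,"dy":0,"dz":0,"twist":7},
    {"claw":1,"dx":0,"dy":0,"dz":0,"twist":14},
    {"claw":1,"dx":0,"dy":0,"dz":0,"twist":21},
    {"claw":1,"dx":0,"dy":0,"dz":0,"twist":28},
    {"claw":1,"dx":0,"dy":0,"dz":0,"twist":28},
    {"claw":1,"dx":0,"dy":0,"dz":0,"twist":28},
  ],
)

```text
time_s: 2.03
position: [0.3923, 0.2991, 0.2398]
tcp_rot: [[0.305, -0.952, 0.003], [-0.952, -0.305, -0.005], [0.006, -0.001, -1.0]]
force: [-0.3, 0.4, 0.3]
opening: 1.002
```

```bash
python3 -c "
from h import *
s,im=shot('wrist','w2')
cv2.imwrite('pics/w2b.png',cv2.resize(im[0:250,150:360],None,fx=2.4,fy=2.4,interpolation=cv2.INTER_CUBIC))"
```

```text
t 2.03 p [0.3923 0.2991 0.2398] yaw -72.24 z [ 0.0029 -0.0051 -1.    ] f [-0.3  0.4  0.3] m [-0.03  0.15 -0.02] op 1.002 j [24.5 18.8 99.4 -0.4 61.8 96.9]
```

View pics/w2b.png

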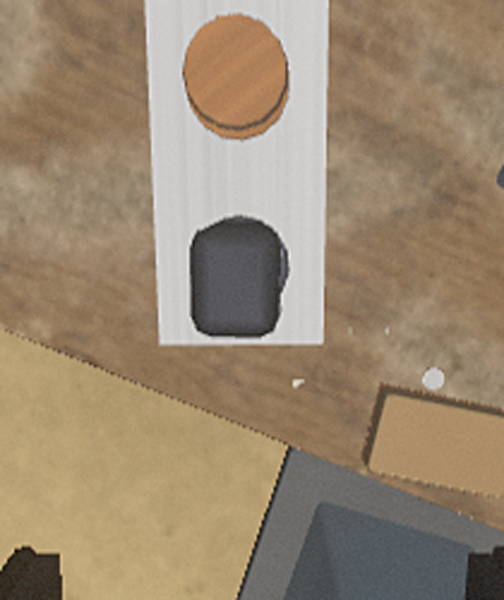

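Run:
```python
from h import *
import pickle
im=cv2.imread("pics/w2.png");s=pickle.load(open("pics/w2.pkl","rb"));C=cam("wrist",s)
g=im.max(2);m=(g<100).astype(np.uint8);m[:80]=0;m[145:]=0;m[:,:215]=0;m[:,275:]=0
# column/row profile
ys,xs=np.nonzero(m);print(xs.min(),xs.max(),ys.min(),ys.max())
for y in range(96,142,5):
    r=np.nonzero(m[y])[0];print(y,r.min(),r.max(),im[y,r.min()-1:r.max()+2].mean(1).round(0).astype(int))
def yaw(d): return np.degrees(np.arctan2(d[1],d[0]))
P=lambda x,y,z: ray(C,(x+.5)/2.4-.5+150,(y+.5)/2.4-.5,z)
print("top ctr",P(235,283,.164),yaw(P(191,250,.164)-P(192,320,.164)),yaw(P(279,250,.164)-P(279,320,.164)))
print(np.linalg.norm(P(191,283,.164)-P(279,283,.164)),np.linalg.norm(P(235,230,.164)-P(235,336,.164)))
L=[P(145,0,.09),P(158.5,345,.09)];R=[P(328,0,.09),P(324,345,.09)]
print("stand",yaw(L[0]-L[1]),yaw(R[0]-R[1]),(L[1]+R[1])/2)
e=(L[1]+R[1])/2; print("hole", e+.03*(np.array([np.cos(np.radians(18)),np.sin(np.radians(18)),0])))
print("brad",P(235,73,.13))
```

```text
229 269 90 139
96 232 263 [195  79  91  46  60  57  68  67  68  72  72  67  70  75  67  71  72  70
  66  66  69  74  72  68  69  63  66  69  66  63  69  61  55 138]
101 230 266 [199  41  62  72  74  73  83  87  83  87  81  83  83  83  79  84  82  85
  79  80  80  80  82  80  83  78  79  79  84  83  79  81  79  76  68  67
  58  74 112]
106 229 269 [214  78  56  65  70  67  75  82  85  91  90  90  88  92  89  88  91  91
  92  87  89  85  86  93  86  86  85  85  84  86  93  80  78  77  70  62
  68  56  62 142  83  67 222]
111 229 269 [215  69  47  68  69  69  76  81  82  91  93  89  91  91  93  86  93  89
  91  90  88  90  92  89  88  88  89  89  85  91  83  80  73  76  77  65
  60  64  54  99  98  70 155]
116 230 268 [108  48  64  68  70  79  79  85  90  89  88  90  88  92  92  92  88  89
  90  89  91  90  87  96  88  89  86  91  88  88  82  78  72  68  67  62
  58  93  91  78 161]
121 230 266 [124  42  67  74  70  78  79  81  93  90  91  88  85  89  88  92  89  92
  93  87  89  90  88  90  89  91  88  89  93  88  81  79  73  70  73  61
  57  50 125]
126 230 265 [124  43  57  73  68  74  80  88  88  87  90  89  91  88  91  89  92  92
  91  89  86  89  92  90  92  90  87  91  91  88  84  82  73  65  61  55
  51 110]
131 230 265 [121  40  51  62  71  79  75  84  89  93  89  84  89  92  89  92  88  91
  91  89  88  87  91  91  91  92  91  92  88  94  84  78  69  71  65  56
  46 121]
136 232 263 [125  38  57  69  65  69  75  79  73  73  70  77  76  74  74  77  68  76
  72  73  75  69  78  78  82  76  75  70  73  72  72  59  52 115]Traceback (most recent call last):
  File "<stdin>", line 8, in <module>
    return umr_minimum(a, axis, None, out, keepdims, initial, where)
ValueError: zero-size array to reduction operation minimum which has no identity
```

Run:
```python
from h import *
import pickle
s=pickle.load(open("pics/w2.pkl","rb"));C=cam("wrist",s)
def yaw(d): return np.degrees(np.arctan2(d[1],d[0]))
P=lambda x,y,z: ray(C,(x+.5)/2.4-.5+150,(y+.5)/2.4-.5,z)
print("top ctr",P(235,283,.164),yaw(P(191,250,.164)-P(192,320,.164)),yaw(P(279,250,.164)-P(279,320,.164)))
print(np.linalg.norm(P(191,283,.164)-P(279,283,.164)),np.linalg.norm(P(235,230,.164)-P(235,336,.164)))
L=[P(145,0,.09),P(158.5,345,.09)];R=[P(328,0,.09),P(324,345,.09)]
print("stand",yaw(L[0]-L[1]),yaw(R[0]-R[1]),(L[1]+R[1])/2)
e=(L[1]+R[1])/2; print("hole", e+.03*(np.array([np.cos(np.radians(18)),np.sin(np.radians(18)),0])))
print("brad",P(235,73,.13))
c=P(235,283,.164); R=s["tcp_rot"];print("tool delta",R.T@(c-s["position"]))
```

```text
top ctr [0.44597442 0.32484072 0.164     ] 17.050996753909278 17.989503153187062
0.024868128792095087 0.029453463068017896
stand 17.78262738804842 18.239140590029226 [0.41766462 0.31569749 0.09      ]
hole [0.44619631 0.324968   0.09      ]
brad [0.50215663 0.34307062 0.13      ]
tool delta [-0.00856774 -0.05883059  0.07586797]
```

Emit:
arm_command(
  plan=[
    {"claw":1,"dx":-0.5,"dy":-3,"dz":0,"twist":0},
    {"claw":1,"dx":-0.9,"dy":-5.9,"dz":0,"twist":0},
    {"claw":1,"dx":-0.9,"dy":-5.9,"dz":2,"twist":0},
    {"claw":1,"dx":-0.9,"dy":-5.9,"dz":5,"twist":0},
    {"claw":1,"dx":-0.9,"dy":-5.9,"dz":8,"twist":0},
    {"claw":1,"dx":-0.9,"dy":-5.9,"dz":11,"twist":0},
    {"claw":1,"dx":-0.9,"dy":-5.9,"dz":13,"twist":0},
    {"claw":1,"dx":-0.9,"dy":-5.9,"dz":13,"twist":0},
  ],
)

```text
time_s: 2.75
position: [0.4432, 0.3235, 0.1058]
tcp_rot: [[0.307, -0.952, -0.006], [-0.952, -0.307, -0.009], [0.007, 0.008, -1.0]]
force: [-0.8, 0.0, 0.4]
opening: 0.998
```

```bash
python3 -c "
from h import *
s,im=shot('scene','s1');st()
cv2.imwrite('pics/s1b.png',cv2.resize(im[100:250,150:300],None,fx=4,fy=4,interpolation=cv2.INTER_CUBIC))"
```

```text
t 2.8 p [0.4446 0.3243 0.1079] yaw -72.15 z [-0.002  -0.0074 -1.    ] f [0.6 1.1 1.5] m [-0.06  0.14  0.01] op 1.001 j [24.7 34.  98.4 -0.5 47.9 97.1]
```

View pics/s1b.png

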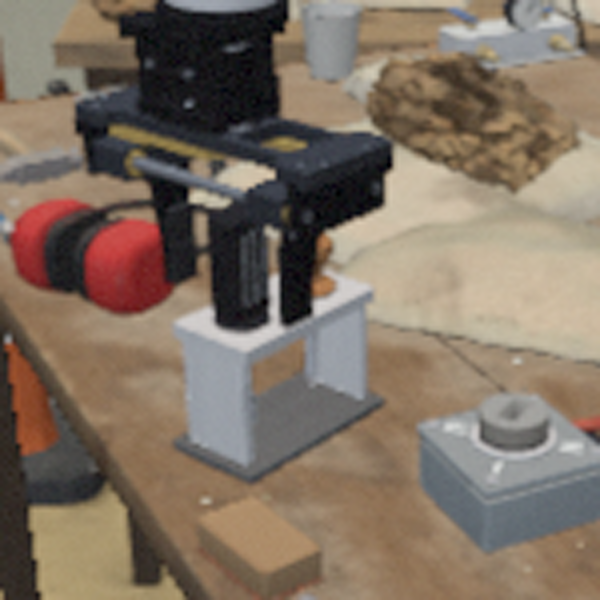

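Emit:
arm_command(
  plan=[
    {"claw":0,"dx":0,"dy":0,"dz":0,"twist":0},
    {"claw":0,"dx":0,"dy":0,"dz":0,"twist":0},
    {"claw":0,"dx":0,"dy":0,"dz":0,"twist":0},
    {"claw":0,"dx":0,"dy":0,"dz":0,"twist":0},
    {"claw":0,"dx":0,"dy":0,"dz":0,"twist":0},
    {"claw":0,"dx":0,"dy":0,"dz":0,"twist":0},
    {"claw":0,"dx":0,"dy":0,"dz":0,"twist":0},
    {"claw":0,"dx":0,"dy":0,"dz":0,"twist":0},
  ],
)

```text
time_s: 3.47
position: [0.4447, 0.3243, 0.1081]
tcp_rot: [[0.307, -0.952, -0.002], [-0.952, -0.307, -0.007], [0.006, 0.004, -1.0]]
force: [0.0, 0.5, 0.1]
opening: 0.482
```

```bash
python3 -c "
from h import *
s=st();print(s['opening']*87)"
```

```text
t 3.47 p [0.4447 0.3243 0.1081] yaw -72.14 z [-0.0017 -0.0072 -1.    ] f [0.  0.5 0.1] m [-0.08  0.11  0.  ] op 0.482 j [24.7 34.  98.4 -0.5 47.9 97.1]
41.9473571477433
```

Fingers are slow; keep closing.

Emit:
arm_command(
  plan=[
    {"claw":0,"dx":0,"dy":0,"dz":0,"twist":0},
    {"claw":0,"dx":0,"dy":0,"dz":0,"twist":0},
    {"claw":0,"dx":0,"dy":0,"dz":0,"twist":0},
    {"claw":0,"dx":0,"dy":0,"dz":0,"twist":0},
    {"claw":0,"dx":0,"dy":0,"dz":0,"twist":0},
    {"claw":0,"dx":0,"dy":0,"dz":0,"twist":0},
    {"claw":0,"dx":0,"dy":0,"dz":0,"twist":0},
    {"claw":0,"dx":0,"dy":0,"dz":0,"twist":0},
  ],
)

```text
time_s: 4.13
position: [0.4447, 0.3243, 0.1081]
tcp_rot: [[0.307, -0.952, -0.002], [-0.952, -0.307, -0.007], [0.006, 0.004, -1.0]]
force: [-0.1, 0.5, 0.8]
opening: 0.297
```

```bash
python3 -c "
from h import *
s=st();print(s['opening']*87)"
```

```text
t 4.13 p [0.4447 0.3243 0.1081] yaw -72.15 z [-0.0018 -0.0073 -1.    ] f [-0.1  0.5  0.8] m [-0.09  0.2  -0.01] op 0.297 j [24.7 34.  98.4 -0.5 47.9 97.1]
25.83046482082568
```

Emit:
arm_command(
  plan=[
    {"claw":0,"dx":0,"dy":0,"dz":-1,"twist":0},
    {"claw":0,"dx":0,"dy":0,"dz":-3,"twist":0},
    {"claw":0,"dx":0,"dy":0,"dz":-6,"twist":0},
    {"claw":0,"dx":0,"dy":0,"dz":-9,"twist":0},
    {"claw":0,"dx":0,"dy":0,"dz":-11,"twist":0},
    {"claw":0,"dx":0,"dy":0,"dz":-12,"twist":0},
    {"claw":0,"dx":0,"dy":0,"dz":-12,"twist":0},
  ],
)

```text
time_s: 4.72
position: [0.4462, 0.3259, 0.231]
tcp_rot: [[0.307, -0.952, 0.004], [-0.952, -0.307, -0.005], [0.006, -0.002, -1.0]]
force: [0.5, 0.3, -0.9]
opening: 0.297
```

```bash
python3 -c "
from h import *
s,im=shot('scene','s2');st()
cv2.imwrite('pics/s2b.png',cv2.resize(im[70:230,150:300],None,fx=4,fy=4,interpolation=cv2.INTER_CUBIC))"
```

```text
t 4.77 p [0.4451 0.3253 0.229 ] yaw -72.15 z [ 1.0e-04 -6.4e-03 -1.0e+00] f [-0.2  0.7 -1.1] m [-0.06  0.18  0.07] op 0.297 j [24.7 24.2 92.2 -0.4 63.8 97.1]
```

View pics/s2b.png

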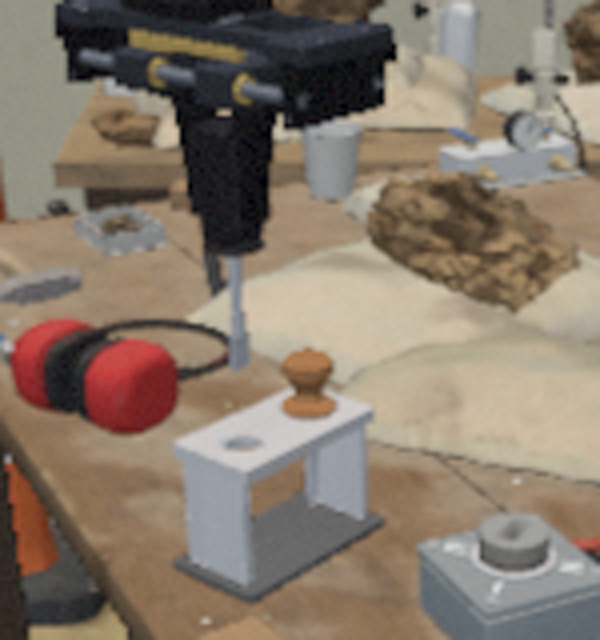

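Emit:
arm_command(
  plan=[
    {"claw":0,"dx":3,"dy":0,"dz":-0.9,"twist":-5},
    {"claw":0,"dx":7,"dy":0,"dz":-0.9,"twist":-11},
    {"claw":0,"dx":11,"dy":0,"dz":-0.9,"twist":-17},
    {"claw":0,"dx":15,"dy":0,"dz":-0.9,"twist":-23},
    {"claw":0,"dx":19,"dy":0,"dz":-0.9,"twist":-29},
    {"claw":0,"dx":23,"dy":-0.2,"dz":-0.9,"twist":-35},
    {"claw":0,"dx":26,"dy":-0.3,"dz":-0.9,"twist":-40},
    {"claw":0,"dx":27,"dy":-0.4,"dz":-0.9,"twist":-44},
  ],
)

```text
time_s: 5.43
position: [0.5322, 0.0653, 0.2376]
tcp_rot: [[0.882, -0.472, -0.003], [-0.472, -0.882, -0.008], [0.001, 0.008, -1.0]]
force: [0.3, 0.3, -0.8]
opening: 0.297
```

```bash
python3 -c "
from h import *
s=st();R=s['tcp_rot'];print(R.T@(np.array([.5606,-.0157,.24])-s['position']))"
```

```text
t 5.43 p [0.5322 0.0653 0.2376] yaw -28.15 z [-0.0027 -0.008  -1.    ] f [ 0.3  0.3 -0.8] m [-0.05  0.1   0.04] op 0.297 j [-4.7 22.4 93.7 -0.5 64.  23.7]
[ 0.06320164  0.05802684 -0.00184742]
```

Emit:
arm_command(
  plan=[
    {"claw":0,"dx":2,"dy":2,"dz":0,"twist":0},
    {"claw":0,"dx":4.2,"dy":4,"dz":0,"twist":0},
    {"claw":0,"dx":6.3,"dy":5.8,"dz":0,"twist":0},
    {"claw":0,"dx":6.3,"dy":5.8,"dz":0,"twist":0},
    {"claw":0,"dx":6.3,"dy":5.8,"dz":0,"twist":0},
  ],
)

```text
time_s: 5.85
position: [0.5596, -0.0167, 0.2359]
tcp_rot: [[0.88, -0.474, -0.007], [-0.474, -0.88, -0.007], [-0.003, 0.009, -1.0]]
force: [-1.0, 0.6, -1.8]
opening: 0.297
```

```bash
python3 -c "
from h import *
s,im=shot('wrist','w3')
C=cam('wrist',s)
R=s['tcp_rot'];print('tip expected px',proj(C,s['position']+R@[0,0,.0931]),'slot',proj(C,[.5606,-.0157,.066]))
s,im2=shot('scene','s3')
cv2.imwrite('pics/w3b.png',cv2.resize(im[100:260,160:360],None,fx=3.7,fy=3.7,interpolation=cv2.INTER_CUBIC))"
```

```text
t 5.85 p [ 0.5596 -0.0167  0.2359] yaw -28.32 z [-0.0069 -0.0067 -1.    ] f [-1.   0.6 -1.8] m [-0.06  0.11 -0.04] op 0.297 j [-12.9  24.4  90.4  -0.5  65.5  15.6]
tip expected px [260.34766518 193.19631278] slot [261.02729562 166.76838937]
```

View pics/w3b.png

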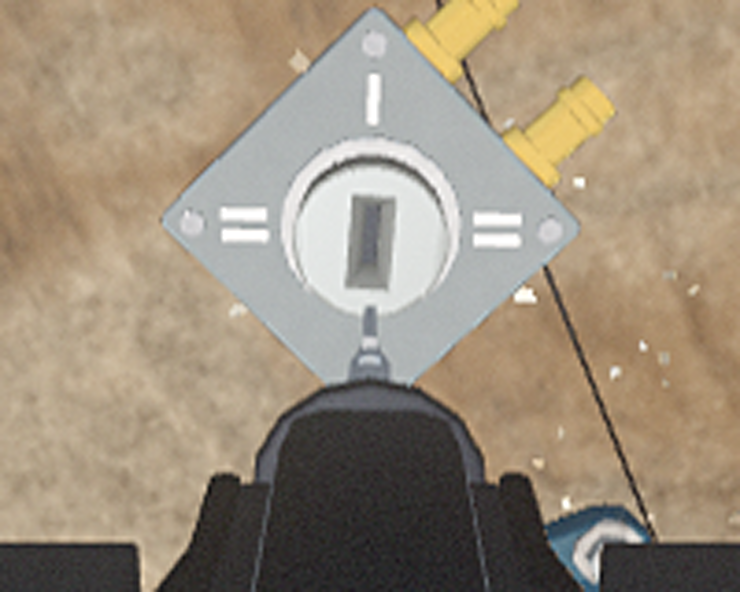

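Run:
```python
from h import *
import pickle
s=pickle.load(open("pics/w3.pkl","rb"));C=cam("wrist",s);R=s["tcp_rot"]
im=cv2.imread("pics/w3.png");g=cv2.cvtColor(im,cv2.COLOR_BGR2GRAY)
m=np.zeros_like(g);m[148:182,245:278]=(g[148:182,245:278]<165)
n,l,stt,c=cv2.connectedComponentsWithStats(m)
k=l[165,260];print(k,stt[k],c[k])
cn=max(cv2.findContours((l==k).astype(np.uint8),0,2)[0],key=cv2.contourArea)
r=cv2.minAreaRect(cn);print(r);b=cv2.boxPoints(r)
W=np.array([ray(C,*p,.066) for p in b]);ctr=W.mean(0);print("ctr",ctr)
for i in range(4):
    d=W[(i+1)%4]-W[i];print(np.linalg.norm(d),np.degrees(np.arctan2(d[1],d[0])))
P=lambda x,y,z: ray(C,(x+.5)/3.7-.5+160,(y+.5)/3.7-.5+100,z)
a=P(374,196,.066)-P(368,288,.066);print("manual",P(371,242,.066),np.degrees(np.arctan2(a[1],a[0])),np.linalg.norm(a))
a=P(480,216,.046)-P(480,240,.046)
d=P(497,229.5,.046)-P(244,224,.046);print("double marks yaw",np.degrees(np.arctan2(d[1],d[0])),"mid",(P(497,229.5,.046)+P(244,224,.046))/2)
# rotor rim circle
print("rotor", P(371,240,.066))
tip=s["position"]+R@[0,0,.0931];print("tip",tip,"delta tool",R.T@(ctr-tip))
# scene tip check
sc=pickle.load(open("pics/s3.pkl","rb"));Cs=cam("scene");print(proj(Cs,tip),proj(Cs,[.5606,-.0157,.066]))
im=cv2.imread("pics/s3.png");cv2.imwrite("pics/s3b.png",cv2.resize(im[130:290,280:420],None,fx=4,fy=4,interpolation=cv2.INTER_CUBIC))
```

```text
3 [254 153  13  25 279] [259.68817204 165.06451613]
((259.7529296875, 165.21176147460938), (11.351082801818848, 24.389488220214844), 4.39870548248291)
ctr [ 0.56017177 -0.01382996  0.066     ]
0.024655047789826887 57.03350476814445
0.011069806359738161 -32.84263858619511
0.024673135280235767 -122.39703531132804
0.011315003733004219 147.069258492988
manual [ 0.56045761 -0.01363437  0.066     ] 57.97589089405045 0.025190990741886035
double marks yaw -29.64879148878385 mid [ 0.56013724 -0.01390875  0.046     ]
rotor [ 0.56071727 -0.01315385  0.066     ]
tip [ 0.55894204 -0.0173649   0.14285168] delta tool [-0.00037372 -0.00440045  0.07681591]
[347.86473466 208.40398263] [342.83501762 241.44147487]
```

View pics/s3b.png

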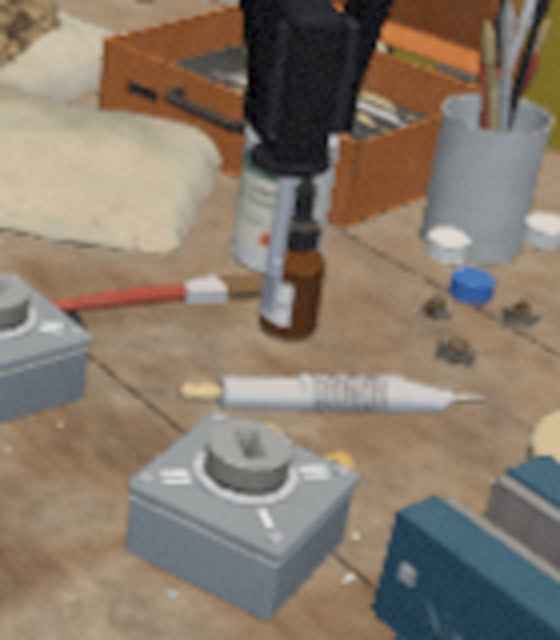

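Emit:
arm_command(
  plan=[
    {"claw":0,"dx":0,"dy":-0.4,"dz":1.5,"twist":2},
    {"claw":0,"dx":0,"dy":-0.4,"dz":3.5,"twist":4},
    {"claw":0,"dx":0,"dy":-0.4,"dz":5.5,"twist":4},
    {"claw":0,"dx":0,"dy":-0.4,"dz":6.5,"twist":4},
    {"claw":0,"dx":0,"dy":-0.4,"dz":6.5,"twist":4},
    {"claw":0,"dx":0,"dy":-0.4,"dz":6.5,"twist":4},
  ],
)

```text
time_s: 6.45
position: [0.5598, -0.0108, 0.1711]
tcp_rot: [[0.847, -0.531, -0.008], [-0.531, -0.847, -0.006], [-0.004, 0.01, -1.0]]
force: [0.1, -0.0, -1.1]
opening: 0.297
```

Run:
```python
from h import *
s,im=shot('wrist','w4');C=cam('wrist',s);R=s['tcp_rot']
tip=s["position"]+R@[0,0,.0931]
print("tip",tip,proj(C,tip),"slot px",proj(C,[.5602,-.0138,.066]),"delta",R.T@(np.array([.5602,-.0138,.066])-tip))
cv2.imwrite('pics/w4b.png',cv2.resize(im[120:260,190:330],None,fx=4.2,fy=4.2,interpolation=cv2.INTER_CUBIC))
s,im2=shot('scene','s4')
print("scene",proj(cam("scene"),tip))
cv2.imwrite("pics/s4b.png",cv2.resize(im2[190:290,290:400],None,fx=6,fy=6,interpolation=cv2.INTER_CUBIC))
```

```text
t 6.45 p [ 0.5598 -0.0108  0.1711] yaw -32.09 z [-0.0085 -0.006  -0.9999] f [ 0.1 -0.  -1.1] m [-0.09  0.05 -0.03] op 0.297 j [-12.3  29.2  94.2  -0.5  57.   20.1]
tip [ 0.55897541 -0.01139419  0.07798705] [260.35852989 193.14791466] slot px [263.23146119 190.16297942] delta [0.00236314 0.00127263 0.01199053]
scene [341.39790049 235.61850958]
```

View pics/w4b.png

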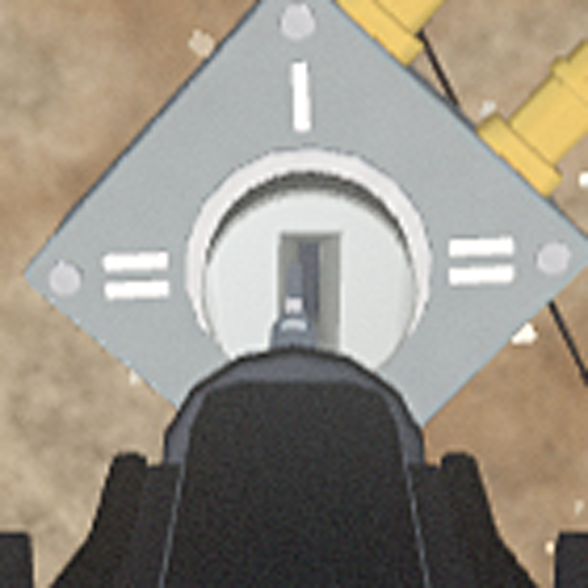

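View pics/s4b.png

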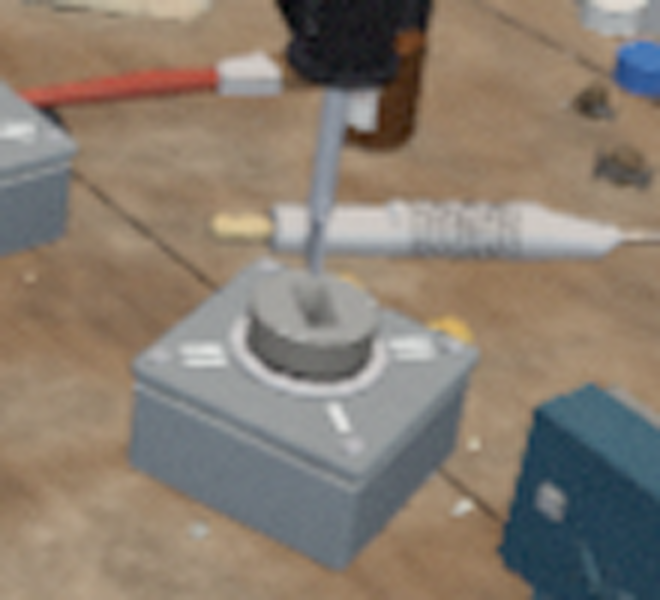

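Run:
```python
from h import *
import pickle
s=pickle.load(open("pics/w4.pkl","rb"));C=cam("wrist",s);R=s["tcp_rot"]
P=lambda x,y,z: ray(C,(x+.5)/4.2-.5+190,(y+.5)/4.2-.5+120,z)
T=lambda p:(R.T@(p-s["position"])*1000).round(2)
print("slot far L,R",T(P(281,234,.066)),T(P(341,234,.066)),"near",T(P(281,318,.066)),T(P(342,340,.066)))
print("blade far edge at tip",T(P(296,262,.078)))
print("rotor L,R",T(P(205,275,.066)),T(P(411,275,.066)), "top",T(P(308,190,.066)))
im=cv2.imread("pics/w4.png")
cv2.imwrite("pics/w4c.png",cv2.resize(im[165:210,240:285],None,fx=13,fy=13,interpolation=cv2.INTER_CUBIC))
```

```text
slot far L,R [ -3.02 -11.18 104.99] [  8.4  -11.17 104.95] near [ -3.09   5.69 105.15] [  8.78  10.22 105.15]
blade far edge at tip [-0.2  -9.02 93.  ]
rotor L,R [-17.67  -3.03 105.13] [ 21.92  -3.01 104.97] top [  2.11 -19.77 104.89]
```

View pics/w4c.png

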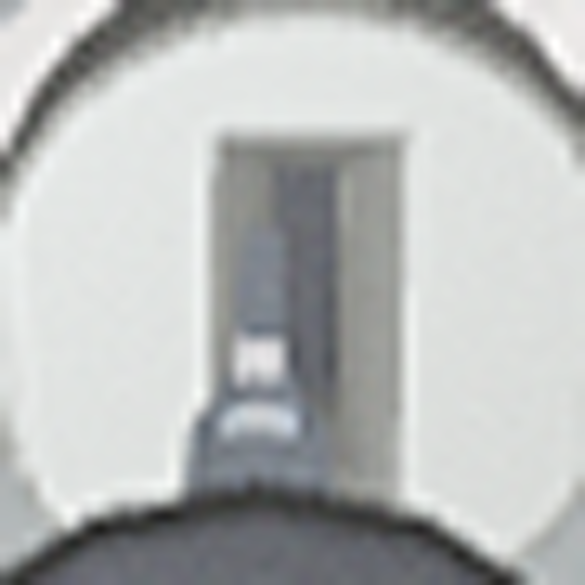

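Emit:
arm_command(
  plan=[
    {"claw":0,"dx":0.27,"dy":0.32,"dz":0,"twist":0},
    {"claw":0,"dx":0.27,"dy":0.32,"dz":0,"twist":0},
    {"claw":0,"dx":0.27,"dy":0.32,"dz":0.4,"twist":0},
    {"claw":0,"dx":0.27,"dy":0.32,"dz":0.8,"twist":0},
    {"claw":0,"dx":0.27,"dy":0.32,"dz":0.9,"twist":0},
    {"claw":0,"dx":0.27,"dy":0.32,"dz":0.9,"twist":0},
  ],
)

```text
time_s: 7.05
position: [0.5611, -0.0156, 0.1628]
tcp_rot: [[0.847, -0.532, -0.006], [-0.532, -0.847, -0.006], [-0.002, 0.009, -1.0]]
force: [1.0, -0.2, -0.1]
opening: 0.302
```

Run:
```python
from h import *
s,im=shot('wrist','w5');R=s['tcp_rot']
print("tip",s["position"]+R@[0,-.0017,.0931])
cv2.imwrite("pics/w5c.png",cv2.resize(im[155:215,232:292],None,fx=9.5,fy=9.5,interpolation=cv2.INTER_CUBIC))
```

```text
t 7.05 p [ 0.5611 -0.0156  0.1628] yaw -32.13 z [-0.0063 -0.0065 -1.    ] f [ 1.  -0.2 -0.1] m [-0.11  0.03 -0.01] op 0.302 j [-12.8  29.9  94.5  -0.5  55.9  19.7]
tip [ 0.56140257 -0.01476223  0.06973771]
```

View pics/w5c.png

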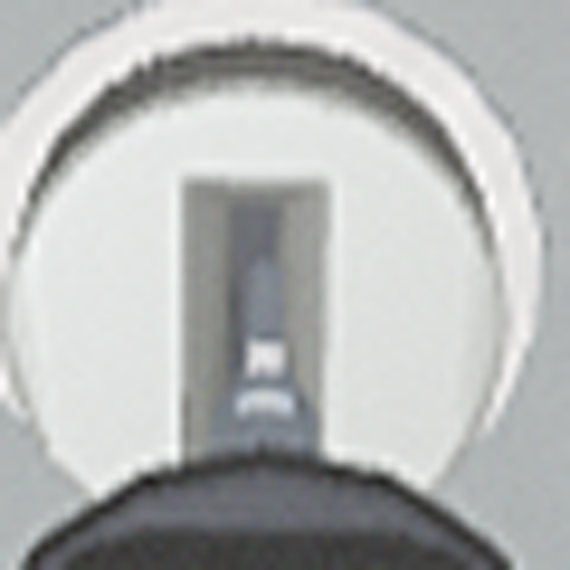

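Emit:
arm_command(
  plan=[
    {"claw":0,"dx":-0.07,"dy":0.05,"dz":0.2,"twist":0},
    {"claw":0,"dx":-0.07,"dy":0.05,"dz":0.5,"twist":0},
    {"claw":0,"dx":-0.07,"dy":0.05,"dz":0.7,"twist":0},
    {"claw":0,"dx":-0.07,"dy":0.05,"dz":0.9,"twist":0},
    {"claw":0,"dx":-0.07,"dy":0.05,"dz":1.1,"twist":0},
    {"claw":0,"dx":-0.07,"dy":0.05,"dz":1.3,"twist":0},
    {"claw":0,"dx":-0.07,"dy":0.05,"dz":1.4,"twist":0},
    {"claw":0,"dx":-0.07,"dy":0.05,"dz":1.4,"twist":0},
  ],
)

```text
time_s: 7.77
position: [0.5602, -0.0157, 0.1487]
tcp_rot: [[0.847, -0.532, -0.006], [-0.532, -0.847, -0.006], [-0.002, 0.009, -1.0]]
force: [0.2, 0.2, -1.4]
opening: 0.295
```

Run:
```python
from h import *
s,im=shot('wrist','w6');R=s['tcp_rot']
print("tip",s["position"]+R@[0,-.0017,.0931])
s,im2=shot('scene','s6')
a=cv2.resize(im[150:220,225:295],None,fx=8,fy=8,interpolation=cv2.INTER_CUBIC)[:, :400]
b=cv2.resize(im2[195:285,310:375],None,fx=6.2,fy=6.2,interpolation=cv2.INTER_CUBIC)
cv2.imwrite("pics/w6c.png",np.hstack([a[:558],b[:558]]))
```

```text
t 7.77 p [ 0.5602 -0.0157  0.1487] yaw -32.12 z [-0.0064 -0.0065 -1.    ] f [ 0.2  0.2 -1.4] m [-0.1   0.12  0.06] op 0.295 j [-12.8  31.   95.3  -0.5  54.   19.7]
tip [ 0.56048681 -0.01488857  0.05561277]
```

View pics/w6c.png

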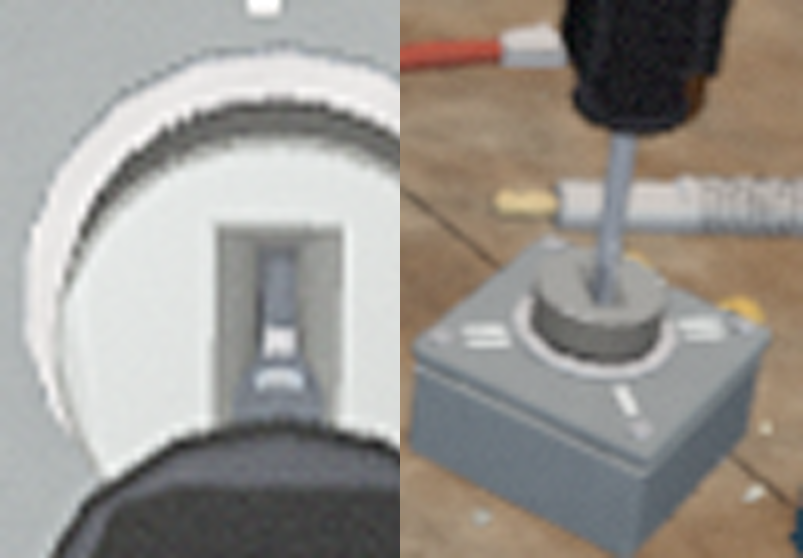

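Emit:
arm_command(
  plan=[
    {"claw":0,"dx":-0.02,"dy":0,"dz":0.05,"twist":6},
    {"claw":0,"dx":-0.04,"dy":0,"dz":0.05,"twist":12},
    {"claw":0,"dx":-0.05,"dy":-0.01,"dz":0.05,"twist":18},
    {"claw":0,"dx":-0.07,"dy":-0.02,"dz":0.05,"twist":24},
    {"claw":0,"dx":-0.09,"dy":-0.02,"dz":0.05,"twist":30},
    {"claw":0,"dx":-0.1,"dy":-0.03,"dz":0.05,"twist":36},
    {"claw":0,"dx":-0.11,"dy":-0.04,"dz":0.05,"twist":42},
    {"claw":0,"dx":-0.13,"dy":-0.06,"dz":0.05,"twist":48},
  ],
)

```text
time_s: 8.53
position: [0.5591, -0.0142, 0.1486]
tcp_rot: [[0.166, -0.986, -0.007], [-0.986, -0.166, -0.006], [0.005, 0.008, -1.0]]
force: [0.3, 0.8, -1.6]
opening: 0.298
```

Run:
```python
from h import *
s,im=shot('wrist','w7');R=s['tcp_rot']
print("tip",s["position"]+R@[0,-.0017,.0931])
cv2.imwrite("pics/w7c.png",cv2.resize(im[110:230,200:320],None,fx=5,fy=5,interpolation=cv2.INTER_CUBIC))
```

```text
t 8.53 p [ 0.5591 -0.0142  0.1486] yaw -80.42 z [-0.0068 -0.0059 -1.    ] f [ 0.3  0.8 -1.6] m [0.15 0.3  0.02] op 0.298 j [-12.7  31.   95.4  -0.5  53.9  68.1]
tip [ 0.56018801 -0.01442596  0.05547564]
```

View pics/w7c.png

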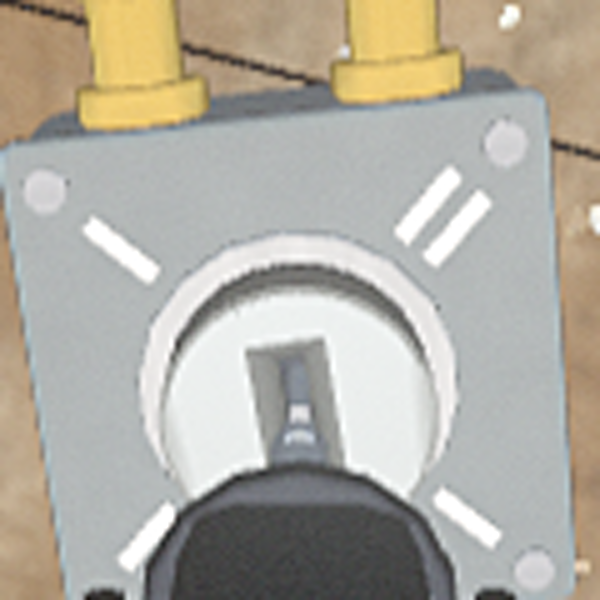

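Emit:
arm_command(
  plan=[
    {"claw":0,"dx":-0.02,"dy":0,"dz":0,"twist":6.5},
    {"claw":0,"dx":-0.04,"dy":0,"dz":0,"twist":13},
    {"claw":0,"dx":-0.05,"dy":-0.01,"dz":0,"twist":19.5},
    {"claw":0,"dx":-0.07,"dy":-0.02,"dz":0,"twist":26},
    {"claw":0,"dx":-0.09,"dy":-0.02,"dz":0,"twist":32},
    {"claw":0,"dx":-0.1,"dy":-0.03,"dz":0,"twist":38},
    {"claw":0,"dx":-0.11,"dy":-0.04,"dz":0,"twist":44},
    {"claw":0,"dx":-0.13,"dy":-0.06,"dz":0,"twist":50},
  ],
)

```text
time_s: 9.25
position: [0.5596, -0.0124, 0.1486]
tcp_rot: [[-0.653, -0.757, -0.007], [-0.757, 0.653, -0.005], [0.008, 0.002, -1.0]]
force: [0.6, 0.8, -1.4]
opening: 0.3
```

Run:
```python
from h import *
s,im=shot('wrist','w8');R=s['tcp_rot']
print("tip",s["position"]+R@[0,-.0017,.0931])
cv2.imwrite("pics/w8c.png",cv2.resize(im[110:230,200:320],None,fx=5,fy=5,interpolation=cv2.INTER_CUBIC))
```

```text
t 9.25 p [ 0.5596 -0.0124  0.1486] yaw -130.78 z [-0.0066 -0.0052 -1.    ] f [ 0.6  0.8 -1.4] m [0.29 0.17 0.04] op 0.3 j [-12.5  31.   95.4  -0.5  53.9 118.6]
tip [ 0.56022047 -0.01400414  0.05551165]
```

View pics/w8c.png

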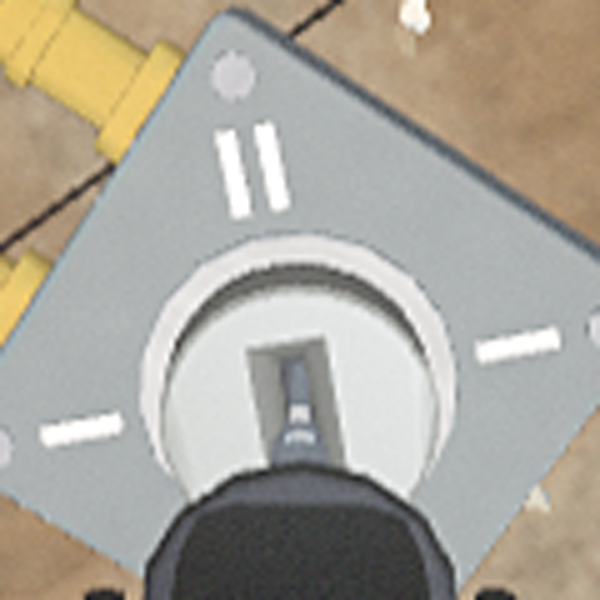

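Emit:
arm_command(
  plan=[
    {"claw":0,"dx":0,"dy":0,"dz":0,"twist":2},
    {"claw":0,"dx":0,"dy":0,"dz":0,"twist":2},
    {"claw":0,"dx":0,"dy":0,"dz":0,"twist":2},
    {"claw":0,"dx":0,"dy":0,"dz":0,"twist":-3},
    {"claw":0,"dx":0,"dy":0,"dz":0,"twist":-4},
    {"claw":0,"dx":0,"dy":0,"dz":-0.8,"twist":-4},
    {"claw":0,"dx":0,"dy":0,"dz":-2,"twist":-4},
    {"claw":0,"dx":0,"dy":0,"dz":-4,"twist":-4},
  ],
)

```text
time_s: 9.97
position: [0.5585, -0.0121, 0.1879]
tcp_rot: [[-0.602, -0.798, -0.011], [-0.798, 0.602, -0.005], [0.01, 0.006, -1.0]]
force: [0.1, -0.4, -1.1]
opening: 0.301
```

Run:
```python
from h import *
s,im=shot('wrist','w9');R=s['tcp_rot']
cv2.imwrite("pics/w9c.png",cv2.resize(im[90:250,180:340],None,fx=3.7,fy=3.7,interpolation=cv2.INTER_CUBIC))
```

```text
t 9.97 p [ 0.5585 -0.0121  0.1879] yaw -127.02 z [-0.0107 -0.0045 -0.9999] f [ 0.1 -0.4 -1.1] m [0.07 0.15 0.04] op 0.301 j [-12.5  27.9  93.3  -0.4  59.3 114.8]
```

View pics/w9c.png

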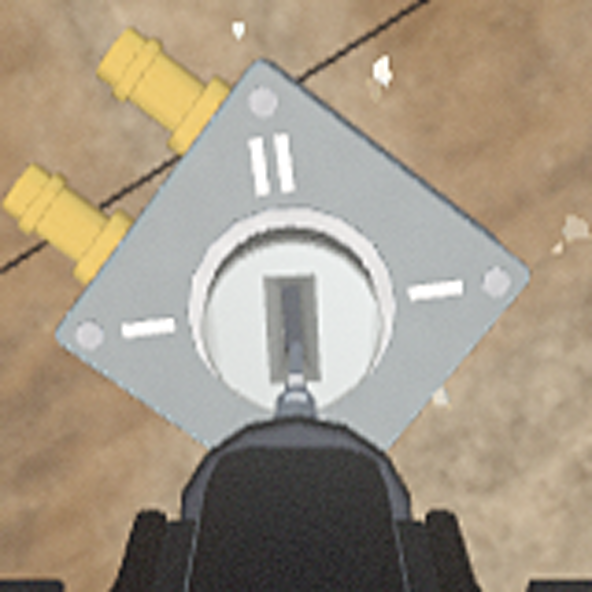

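Emit:
arm_command(
  plan=[
    {"claw":0,"dx":0,"dy":0,"dz":-3,"twist":0},
    {"claw":0,"dx":-1.5,"dy":2,"dz":-4.7,"twist":-5},
    {"claw":0,"dx":-3.5,"dy":5,"dz":-4.7,"twist":-12},
    {"claw":0,"dx":-5.5,"dy":8,"dz":-4.7,"twist":-19},
    {"claw":0,"dx":-7.5,"dy":11,"dz":-4.7,"twist":-26},
    {"claw":0,"dx":-9.5,"dy":14,"dz":-4.7,"twist":-33},
    {"claw":0,"dx":-11.5,"dy":17,"dz":-4.7,"twist":-39},
    {"claw":0,"dx":-13,"dy":19,"dz":-4.7,"twist":-45},
  ],
)

```text
time_s: 10.68
position: [0.4867, 0.2083, 0.2388]
tcp_rot: [[0.145, -0.989, -0.001], [-0.989, -0.145, -0.006], [0.006, 0.002, -1.0]]
force: [0.5, 0.0, -2.3]
opening: 0.3
```

```bash
python3 -c "
from h import *
s=st();R=s['tcp_rot'];print(R.T@(np.array([.4447,.3243,.235])-s['position']))"
```

```text
t 10.68 p [0.4867 0.2083 0.2388] yaw -81.65 z [-0.001  -0.0058 -1.    ] f [ 0.5  0.  -2.3] m [-0.03  0.12  0.02] op 0.3 j [11.3 21.8 94.5 -0.4 63.8 93.1]
[-0.12090297  0.02472074  0.00320873]
```

Emit:
arm_command(
  plan=[
    {"claw":0,"dx":-3.5,"dy":0.8,"dz":0,"twist":-5},
    {"claw":0,"dx":-7,"dy":1.6,"dz":0,"twist":-9.5},
    {"claw":0,"dx":-10,"dy":2.2,"dz":0,"twist":-9.5},
    {"claw":0,"dx":-12.1,"dy":2.5,"dz":0,"twist":-9.5},
    {"claw":0,"dx":-12.1,"dy":2.5,"dz":0,"twist":-9.5},
    {"claw":0,"dx":-12.1,"dy":2.5,"dz":0,"twist":-9.5},
  ],
)

```text
time_s: 11.18
position: [0.444, 0.3251, 0.2383]
tcp_rot: [[0.309, -0.951, -0.0], [-0.951, -0.309, -0.006], [0.006, 0.002, -1.0]]
force: [0.1, -0.6, -1.4]
opening: 0.295
```

Run:
```python
from h import *
s,im=shot('wrist','w10');C=cam('wrist',s);R=s['tcp_rot']
tip=s["position"]+R@[0,-.0017,.0931]
print("tip",tip,proj(C,tip),"hole",proj(C,[.4460,.3249,.09]),"delta",R.T@(np.array([.446,.3249,.09])-tip))
cv2.imwrite("pics/w10c.png",cv2.resize(im[70:250,170:350],None,fx=3.3,fy=3.3,interpolation=cv2.INTER_CUBIC))
```

```text
t 11.18 p [0.444  0.3251 0.2383] yaw -72.01 z [-3.0e-04 -6.2e-03 -1.0e+00] f [ 0.1 -0.6 -1.4] m [-0.06  0.09  0.01] op 0.295 j [24.8 23.5 91.7 -0.3 65.  96.9]
tip [0.44558974 0.32509775 0.14518397] [260.26536847 190.56852238] hole [260.10213645 172.53018828] delta [-3.68447415e-06 -4.51736174e-04  5.51840027e-02]
```

View pics/w10c.png

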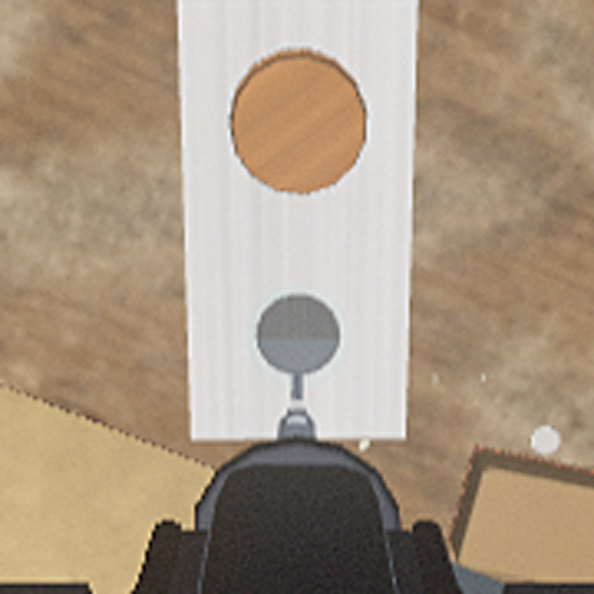

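Emit:
arm_command(
  plan=[
    {"claw":0,"dx":0,"dy":0,"dz":1.5,"twist":0},
    {"claw":0,"dx":-0.03,"dy":0,"dz":3.5,"twist":0},
    {"claw":0,"dx":-0.03,"dy":0,"dz":5,"twist":0},
    {"claw":0,"dx":-0.04,"dy":0,"dz":6.5,"twist":0},
    {"claw":0,"dx":-0.05,"dy":0,"dz":8,"twist":0},
    {"claw":0,"dx":-0.05,"dy":0,"dz":8,"twist":0},
  ],
)

```text
time_s: 11.73
position: [0.4431, 0.3217, 0.1557]
tcp_rot: [[0.305, -0.952, -0.006], [-0.952, -0.305, -0.009], [0.007, 0.009, -1.0]]
force: [-0.5, -0.1, 0.1]
opening: 0.299
```

Run:
```python
from h import *
s,im=shot('wrist','w11');R=s['tcp_rot']
print("delta",R.T@(np.array([.446,.3249,.129])-s["position"]-R@[0,-.0017,-.0209]))
s,im2=shot('scene','s11')
a=cv2.resize(im[100:250,185:335],None,fx=3.2,fy=3.2);b=cv2.resize(im2[110:230,170:250],None,fx=4,fy=4)
cv2.imwrite("pics/w11c.png",np.hstack([a,b]))
```

```text
t 11.73 p [0.4431 0.3217 0.1557] yaw -72.24 z [-0.006  -0.0095 -0.9999] f [-0.5 -0.1  0.1] m [-0.03  0.21  0.05] op 0.299 j [24.5 29.7 96.6 -0.4 54.2 97. ]
delta [-0.00234085 -0.00228301  0.04750537]
```

View pics/w11c.png

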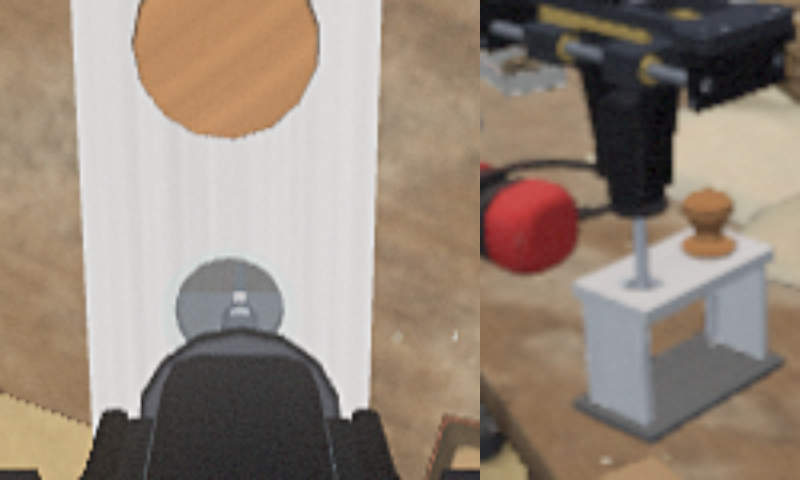

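Emit:
arm_command(
  plan=[
    {"claw":0,"dx":-0.24,"dy":-0.22,"dz":0,"twist":0},
    {"claw":0,"dx":-0.24,"dy":-0.22,"dz":1,"twist":0},
    {"claw":0,"dx":-0.24,"dy":-0.22,"dz":2,"twist":0},
    {"claw":0,"dx":-0.24,"dy":-0.22,"dz":3,"twist":0},
    {"claw":0,"dx":-0.24,"dy":-0.22,"dz":3.8,"twist":0},
    {"claw":0,"dx":-0.24,"dy":-0.22,"dz":4.4,"twist":0},
    {"claw":0,"dx":-0.24,"dy":-0.22,"dz":4.6,"twist":0},
    {"claw":0,"dx":-0.24,"dy":-0.22,"dz":4.6,"twist":0},
  ],
)

```text
time_s: 12.5
position: [0.4454, 0.3254, 0.1111]
tcp_rot: [[0.306, -0.952, -0.003], [-0.952, -0.306, -0.008], [0.007, 0.005, -1.0]]
force: [0.7, 0.2, -1.8]
opening: 0.294
```

Run:
```python
from h import *
s=st();R=s['tcp_rot']
print("delta",R.T@(np.array([.446,.3249,.129])-s["position"]-R@[0,-.0017,-.0209]))
s,im2=shot('scene','s12')
cv2.imwrite("pics/s12c.png",cv2.resize(im2[100:230,170:270],None,fx=5,fy=5))
```

```text
t 12.5 p [0.4454 0.3254 0.1111] yaw -72.2 z [-0.003 -0.008 -1.   ] f [ 0.7  0.2 -1.8] m [-0.03  0.13 -0.05] op 0.294 j [24.7 33.8 98.1 -0.5 48.5 97.2]
delta [0.00079406 0.0014189  0.00302422]
```

View pics/s12c.png

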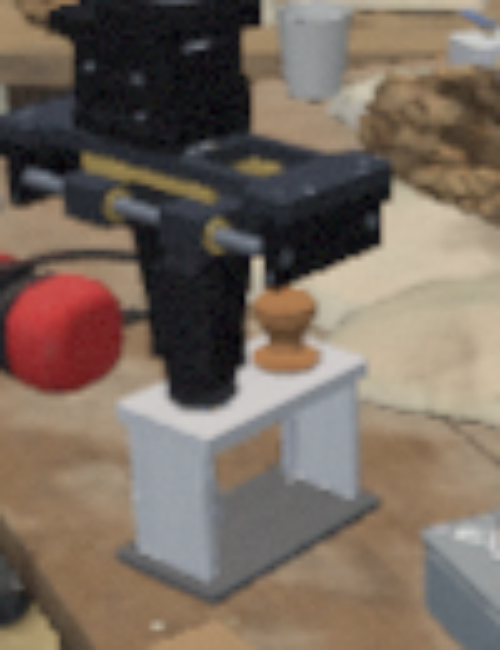

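Down to ~2–3 mm above the flange seat; lower a little, then open (slowly).

Emit:
arm_command(
  plan=[
    {"claw":0,"dx":0.08,"dy":0.1,"dz":0.1,"twist":0},
    {"claw":0,"dx":0.08,"dy":0.1,"dz":0.2,"twist":0},
    {"claw":0,"dx":0.08,"dy":0.1,"dz":0.25,"twist":0},
    {"claw":0.4,"dx":0.08,"dy":0.1,"dz":0.25,"twist":0},
    {"claw":0.4,"dx":0.08,"dy":0.1,"dz":0.25,"twist":0},
    {"claw":1,"dx":0.08,"dy":0.1,"dz":0.25,"twist":0},
    {"claw":1,"dx":0.08,"dy":0.1,"dz":0.25,"twist":0},
    {"claw":1,"dx":0.08,"dy":0.1,"dz":0.25,"twist":0},
  ],
)

```text
time_s: 13.22
position: [0.4452, 0.3246, 0.1094]
tcp_rot: [[0.306, -0.952, -0.002], [-0.952, -0.306, -0.007], [0.006, 0.004, -1.0]]
force: [0.3, -0.1, -0.6]
opening: 0.544
```

Emit:
arm_command(
  plan=[
    {"claw":1,"dx":0,"dy":0,"dz":0,"twist":0},
    {"claw":1,"dx":0,"dy":0,"dz":0,"twist":0},
    {"claw":1,"dx":0,"dy":0,"dz":0,"twist":0},
    {"claw":1,"dx":0,"dy":0,"dz":0,"twist":0},
    {"claw":1,"dx":0,"dy":0,"dz":0,"twist":0},
    {"claw":1,"dx":0,"dy":0,"dz":0,"twist":0},
    {"claw":1,"dx":0,"dy":0,"dz":0,"twist":0},
    {"claw":1,"dx":0,"dy":0,"dz":0,"twist":0},
  ],
)

```text
time_s: 13.88
position: [0.4452, 0.3246, 0.1094]
tcp_rot: [[0.306, -0.952, -0.002], [-0.952, -0.306, -0.007], [0.006, 0.004, -1.0]]
force: [-0.1, -0.1, -1.1]
opening: 0.99
```

Run:
```python
from h import *
st()
s,im2=shot('scene','s13')
cv2.imwrite("pics/s13c.png",cv2.resize(im2[100:230,170:270],None,fx=5,fy=5))
```

```text
t 13.88 p [0.4452 0.3246 0.1094] yaw -72.2 z [-0.0017 -0.0073 -1.    ] f [-0.1 -0.1 -1.1] m [-0.1   0.16  0.  ] op 0.99 j [24.7 33.9 98.3 -0.5 48.1 97.2]
```

View pics/s13c.png

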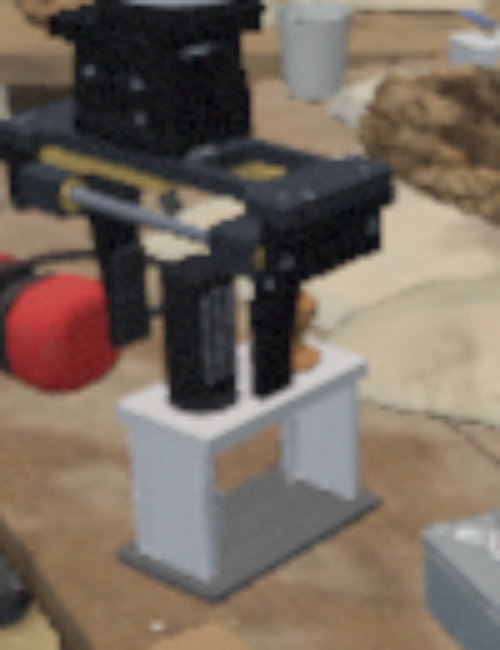

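Released and standing. Raise straight up, then back toward −x to clear views.

Emit:
arm_command(
  plan=[
    {"claw":1,"dx":0,"dy":0,"dz":-1.5,"twist":0},
    {"claw":1,"dx":0,"dy":0,"dz":-4,"twist":0},
    {"claw":1,"dx":0,"dy":0,"dz":-7,"twist":0},
    {"claw":1,"dx":0,"dy":0,"dz":-10,"twist":0},
    {"claw":1,"dx":0,"dy":0,"dz":-13,"twist":0},
    {"claw":1,"dx":0,"dy":3,"dz":-13.5,"twist":0},
    {"claw":1,"dx":0,"dy":6,"dz":-13.5,"twist":0},
    {"claw":1,"dx":0,"dy":6,"dz":-13.5,"twist":0},
  ],
)

```text
time_s: 14.6
position: [0.3818, 0.3051, 0.2446]
tcp_rot: [[0.307, -0.952, -0.008], [-0.952, -0.307, -0.01], [0.007, 0.011, -1.0]]
force: [-0.7, -0.6, -0.7]
opening: 0.999
```

Run:
```python
from h import *
s,im=shot('wrist','w14')
_,i2=shot('scene','s14')
_,i3=shot('top','t14')
a=cv2.resize(im[0:250,150:360],None,fx=1.6,fy=1.6)
b=cv2.resize(i2[120:280,180:380],None,fx=2,fy=2)
c=cv2.resize(i3[140:250,160:400],None,fx=3.3,fy=3.3)
cv2.imwrite("pics/f1.png",np.hstack([a[:320],b[:320]]));cv2.imwrite("pics/f2.png",c)
```

```text
t 14.6 p [0.3818 0.3051 0.2446] yaw -72.13 z [-0.0085 -0.0101 -0.9999] f [-0.7 -0.6 -0.7] m [-0.1   0.19 -0.03] op 0.999 j [25.7 18.4 99.2 -0.3 63.2 98. ]
```

View pics/f1.png

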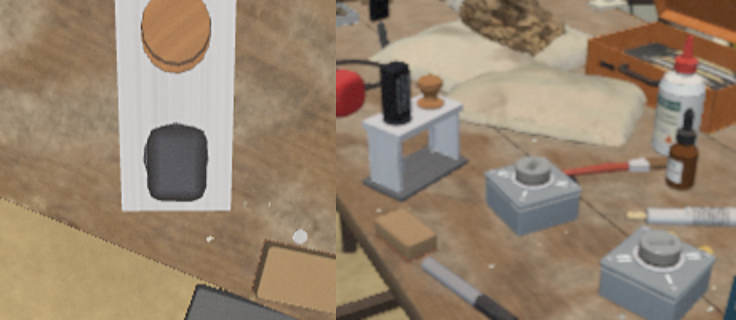

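View pics/f2.png

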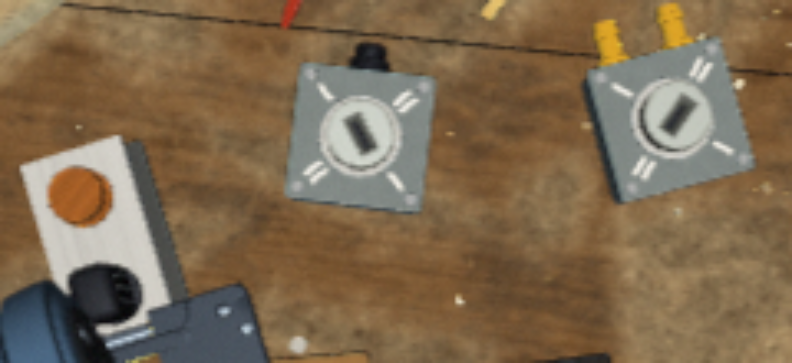

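Everything looks right: driver upright in its hole, air slot along the double marks, lamp selector unchanged.

```bash
python3 -c "
from rig import bot
print(bot.hand_in())"
```

```text
the job is handed in; nothing more can be done
None
```

I set the blade in the air box's slot and turned the selector clockwise until its slot lay along the double marks. I then put the screwdriver back upright in the stand hole it came from and handed the job in at about 14.8 s.

- **Turn:** I turned the tool about 98°, then a further 2° while holding. The last wrist and top pictures show the slot along the double marks, within a few degrees and probably slightly past them. With the blade in, the tip worked out at about 3–4 mm above the slot floor. The wrist force stayed within a few newtons in every reading.
- **Screwdriver:** The final scene and wrist pictures show it hanging upright in its front hole. The gripper is open and clear of everything.
- **Other box:** In the top view its selector looks the same as in the first picture. I compared it by eye and did not measure it.
- **Disagreement:** The top and wrist cameras differed by about 2 mm on where the air box's rotor centre is. I went by the wrist view of the blade against the slot, and the blade went in without contact force.

The hand-in gave no verdict, so these checks are all I have.

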